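# Index the filter wheel with its pin

## Task

Take the steel index pin from its rest and stand it in the guide hole of the filter changer, leaving it resting on the rim of the wheel. Then turn the wheel by its post, gently and without forcing the pin, until the square filter shows in the window and the pin drops home into the rim's notch and locks the wheel. Let go, and leave the other things on the bench undisturbed.

Things in the scene. Friction and masses are not known exactly. Their poses are not given: they have to be found in the camera images.
- changer: Filter changer fixed to the bench: cream base plate 250 x 250 x 12 mm under a flat black wheel. Origin on the wheel's vertical axis at bench height; x points from the axis to the window, y to its left, z up. The guide hole is towards -y, the window towards +x.
- wheel: Black wheel, radius 100 mm, top 30 mm and underside 16 mm above the bench; origin on its axis at bench height; its x points to its square filter, -x to the post. Five filters 72 degrees apart (one square, four round), each with a 14 mm wide notch through the rim; the pin could drop in a wrong one. The notched rim is clamped on up to 7 degrees out: feel for the exact stop. Friction 0.16 N m.
- hub (a point): Point on the wheel's axis at the height of its top face, 30 mm above the bench; a steel boss 28 mm wide, 6 mm high stands there. The wheel can turn from 1.35 rad clockwise (from above) to 0.5 rad anticlockwise of the place with the square filter in the window.
- post (a point): Top centre of the round steel post that turns the wheel: 16 mm diameter, 45 mm tall, upright on the wheel's top face 70 mm from the axis, opposite the square filter; top 75 mm above the bench. At the start it is 0.35 to 0.85 rad clockwise (from above) of the place opposite the window: turn it anticlockwise by that much, give or take 7 degrees.
- square (a point): Centre of the upper face of the square filter (32 mm, aluminium frame with a grey glass), on the wheel at 60 mm from the axis, 32 mm above the bench.
- window (a point): Centre of the fixed square window (54 x 54 mm opening in a cream frame with 10 mm bars, its top 42 mm above the bench), 60 mm from the wheel's axis. The square filter must come below it.
- guide (a point): Centre of the mouth of the guide hole's funnel, 72 mm above the bench, 90 mm from the wheel's axis over its rim. The funnel narrows from 23 to 13.6 mm in 8 mm; the 13.6 mm hole runs on through an aluminium block (38 x 50 x 30 mm, 4 mm above the wheel). With the square filter in the window its notch is below (within 7 degrees): the pin falls 18 mm on to the base plate and the wheel stops dead.
- pin: Loose steel index pin, 100 mm tall, about 120 g; origin at the centre of its foot, z up along it. Shaft 12 mm diameter, 2 mm chamfer at the foot; square grip head 20 x 20 mm over the top 24 mm, its flat sides square to the pin's x and y. At the start upright in its rest, foot 8 mm and top 108 mm above the bench. In the guide on the rim its top is 130 mm above the bench, home in a notch 112 mm.
- pin_rest: Fixed aluminium block 56 x 56 x 30 mm with a loose 14 mm hole, 22 mm deep, in which the pin stands; origin at the centre of its underside.
- tube_rack: Bystander: white rack 90 x 150 mm with six blue-capped tubes, 109 mm tall; origin at the centre of its underside.
- flask: Bystander: flat clear culture flask lying down, 110 x 75 x 34 mm with a blue cap on one short end; origin at the centre of its underside.
- reagent: Bystander: bottle 64 mm in diameter, 140 mm tall; origin at the centre of its underside.

How it is judged (in metres and radians):
On the way:
1. the pin stands let go in the guide hole, resting on the wheel's rim, while the square filter is still away from the window (horizontal distance between pin and guide below 0.003 m and z of pin in the frame of guide between -0.048 and -0.036 m and contact force between the fingers and pin below 0.2 N and horizontal distance between square and window above 0.01 m), for 0.2 s.
At the end, for the whole second after the job is handed in: The square filter is wholly in the window (its centre within 9.5 mm of the window's); the pin is upright (within 0.12 rad) in the guide hole (foot within 4 mm of its axis) and home in the notch (foot at least 57 mm below the guide's mouth, fully home is 60 mm); pin and wheel are at rest (horizontal distance between square and window below 0.0095 m and horizontal distance between pin and guide below 0.004 m and z of pin in the frame of guide below -0.057 m and angle between pin's own z axis and vertical below 0.12 rad and linear speed of pin below 0.02 m/s and angular speed of wheel below 0.05 rad/s); the robot touches nothing.
It fails at once if with the pin in a notch, the locked wheel is forced against it (more than 14 N) (contact force between pin and wheel above 14 N and z of pin in the frame of guide below -0.046 m).
It fails at once if a bystander is moved by more than 20 mm (distance of any of tube_rack, flask, reagent from where it was at the start of the episode above 0.02 m).
It also fails if it takes over 64 s, if anything falls off the work surface, if the arm or the gripper's body presses on something with over 40 N, if the wrist force passes 120 N, or if a joint passes its speed limit or range.

## Robot

A 6-joint arm with a two-finger parallel gripper is mounted at the origin on the work surface. World frame = base frame: x ahead of the robot, y to its left, z up, the work surface at z = 0. Lengths are in mm, angles in rad, forces in N, time in s.
With the tool pointing down it reaches from about 300 to 775 mm from the base axis. Payload 14.6 kg.
Tool frame: the origin (TCP) lies midway between the tips of the shut fingers; the grasp point (between the pads) lies 19 mm behind it; z points along the fingers, y is the direction in which the jaws open and shut (so a half turn about z gives the same grasp; the last joint's range is limited). The gripper opens to 94 mm and grips with 3 to 60 N. Pads are 16 mm wide; open, the fingers measure 119 mm over their backs; the gripper's body (75 mm by 177 mm) begins 78 mm behind the grasp point.
Start: joints at [1.135, 0.3, 1.521, -0, 1.321, -0.067], TCP at [198.27, 513.009, 205.446] pointing down, gripper open.
Joint ranges: [-3.03, 3.03], [-0.79, 2.21], [0.23, 2.52], [-1.04, 4.18], [0, 3.07], [-2.55, 2.55]. Speed limits (rad/s): [2.22, 2.22, 2.57, 3.14, 3.14, 3.14].

## Interface

Orientations are given as [roll, pitch, yaw] about the fixed x, y, z axes, in that order (R = Rz(yaw) Ry(pitch) Rx(roll)).
In Python, from cell import manip gives the robot as it stands.
- The arm moves only by the tool play_rows, never from a script. Its argument "commands" is a list of rows, each an object of numbers: "x", "y", "z": the shift along the tool's x, y, z in m; "wx", "wy", "wz": the turn, a rotation vector about the tool's x, y, z in degrees; "grip": the opening, from 0 (shut) to 1 (fully open). In form: [{"x": .., "y": .., "z": .., "wx": .., "wy": .., "wz": .., "grip": ..}, ...]. A call has 1 to 20 rows; each row shifts and turns the commanded pose from where the row before left it, along the tool's axes as they then stand; what a row does not reach is not made up. A row lasts 1/8 s, in which the tool goes at most 62.5 mm and 10.7 degrees, less where a joint would pass 70% of its speed; a pose out of reach is approached as far as the arm can. A call is refused whole if a number of a shift passes 0.0625 or a number of a turn 10.7, either way. A call with a gripper value outside its range is refused whole. The fingers move at their own pace and stop on an object; "squeeze" is the grip in N (left out, the last holds). Time passes only in rows, so rows that do not move let the fingers close. It gives the time, the measured TCP pose, the force and the opening at its end, in the units of the state.
- manip.read_state(): the state, without advancing time (a new reading comes with each control period).
- manip.camera(name): name is "scene" or "top" or "wrist"; returns (picture, depth): 384x512x3 uint8, red, green, blue; 384x512 float32, mm along the optical axis (not along the pixel's ray), 0 where there is no reading.
- manip.camera_info(name): a dict with "intrinsics" (3x3 intrinsics, pixels), "camera_from_world" (4x4, takes a point from world to camera coordinates); the wrist camera has in their place "tool_from_camera" (4x4, takes a point from camera to tool coordinates, whose origin is the TCP and whose axes are the flange's). Camera axes: x right, y up, looking along -z (the intrinsics and any distortion apply to the point x, -y, -z); pixel columns grow to the right and rows downward; lengths in mm; the calibration is good to about 2 mm. A picture is of the moment at which its call begins: read the wrist's pose just before it. camera_info takes no time and is no camera call.
- manip.sign_off(): hands the job in, once; it reports no verdict.
The state is a dict: "clock": time; "joints": joint angles; "qd": joint speeds; "effort": joint torques, N m; "eef_pos": TCP position; "eef_rot": TCP orientation; "wrist_force": force on the tool from outside, world axes, zero at the start; "moment": the same for the moment, N m; "finger_gap": finger opening in mm.
Only numpy, scipy, OpenCV 4.12 (cv2) and the standard library are available. Lean on these libraries where they do the work, as an engineer would, in place of code of your own. Each camera call takes 0.05 s, during which the arm holds its last target.

## Working session

There is one attempt and no reset: what is moved stays moved. The work goes in short steps, Python scripts to look and compute and a tool call to move; the robot and the scene stay as the last step left them, time stands still between calls to the robot, and variables do not carry over. Pictures are saved under pics/ and viewed, and the job is handed in when it is done.

Besides the shell and the picture viewer there is one more tool, called after "Emit:" as name(argument=value, ...) on one line, values as JSON. play_rows: Moves the arm, as the interface text tells. Its arguments: {"type":"object","properties":{"commands":{"type":"array"},"squeeze":{"type":"number"}},"required":["commands"]}

```bash
ls; mkdir -p pics; python3 - <<'E'
from cell import manip
import cv2,numpy as np
print(manip.read_state())
for n in("scene","top"):
    p,d=manip.camera(n); cv2.imwrite(f"pics/{n}0.png",p[:,:,::-1]); np.savez(f"{n}0.npz",p=p,d=d)
    print(n,manip.camera_info(n))
print(manip.camera_info("wrist"))
E
```

```text
pics
{'clock': 0.0, 'joints': array([ 1.13538548e+00,  3.00505781e-01,  1.52157818e+00, -6.58525637e-06,
        1.32068663e+00, -6.66093988e-02]), 'qd': array([-4.33422604e-04,  6.26326868e-04,  6.21892300e-05, -5.91484979e-04,
       -2.83461812e-04, -1.66306671e-04]), 'effort': array([-2.60705401e-04, -5.31807518e+01, -3.52745819e+01,  7.08202645e-02,
        2.43411079e-02, -1.21746898e-04]), 'eef_pos': array([198.17342914, 512.77912898, 204.86853018]), 'eef_rot': array([-3.14041690e+00, -7.20393123e-05,  2.77279280e+00]), 'wrist_force': array([-0.653215  , -0.50012015, -0.36268865]), 'moment': array([-0.01061331,  0.05455786,  0.04257518]), 'finger_gap': 93.87273297264332}
scene {'intrinsics': array([[418.32262472,   0.        , 256.10968163],
       [  0.        , 418.32262472, 189.6084708 ],
       [  0.        ,   0.        ,   1.        ]]), 'camera_from_world': array([[ 4.61703277e-01,  8.87009064e-01,  6.70856902e-03,
        -2.33874969e+02],
       [-6.35426791e-01,  3.25454552e-01,  7.00222912e-01,
         3.47188722e+02],
       [ 6.18920736e-01, -3.27558017e-01,  7.1
[... 494 characters left out ...]
    [-1.93565119e-01, -6.39920065e-03,  9.81066560e-01,
        -1.10435962e+03],
       [ 0.00000000e+00,  0.00000000e+00,  0.00000000e+00,
         1.00000000e+00]])}
{'intrinsics': array([[302.21256998,   0.        , 256.28440931],
       [  0.        , 302.21256998, 189.16560458],
       [  0.        ,   0.        ,   1.        ]]), 'tool_from_camera': array([[ 1.04847071e-03,  9.71755324e-01,  2.35988327e-01,
         6.81164992e+01],
       [ 9.99999374e-01, -1.11115023e-03,  1.32617156e-04,
        -4.05190851e-01],
       [ 3.91089911e-04,  2.35988041e-01, -9.71755881e-01,
        -1.78921973e+02],
       [ 0.00000000e+00,  0.00000000e+00,  0.00000000e+00,
         1.00000000e+00]])}
```

View pics/scene0.png

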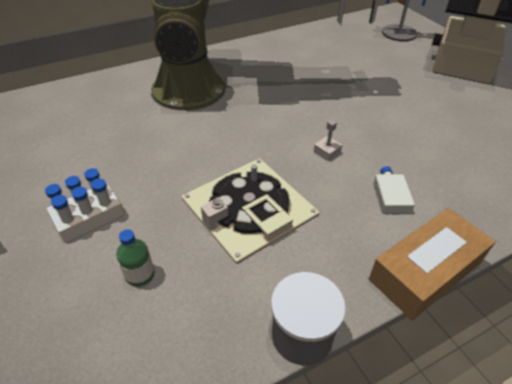

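View pics/top0.png

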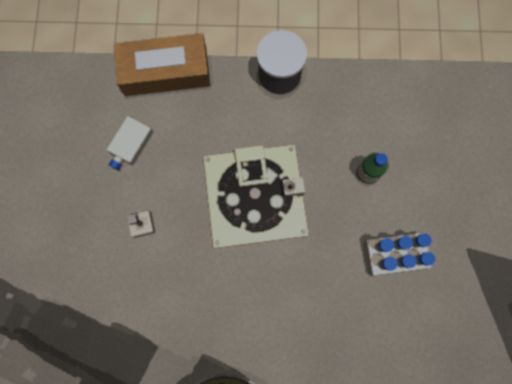

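The scene view shows the changer near (250,205), the pin in its rest at (329,140), the flask at (394,190), the rack at (85,205) and the bottle at (136,258). In the top view the changer is at (255,195), the rest at (140,223), the guide block at (292,186) and the window at (251,167). Next I'll zoom in and measure.

```bash
cat > h.py <<'E'
import numpy as np,cv2
from cell import manip
def info(n):
    i=manip.camera_info(n);return np.array(i["intrinsics"]),np.array(i["camera_from_world"])
def wristcam(st):
    from scipy.spatial.transform import Rotation as R
    i=manip.camera_info("wrist");T=np.eye(4);T[:3,:3]=R.from_euler('xyz',st["eef_rot"]).as_matrix();T[:3,3]=st["eef_pos"]
    return np.array(i["intrinsics"]),np.linalg.inv(T@np.array(i["tool_from_camera"]))
def cast(cam,uv,z):
    K,E=cam;uv=np.atleast_2d(np.array(uv,float))
    d=np.c_[(uv[:,0]-K[0,2])/K[0,0],-(uv[:,1]-K[1,2])/K[1,1],-np.ones(len(uv))]@E[:3,:3]
    o=-E[:3,:3].T@E[:3,3]
    return o+d*((z-o[2])/d[:,2])[:,None]
def proj(cam,P):
    K,E=cam;P=np.atleast_2d(np.array(P,float));c=P@E[:3,:3].T+E[:3,3]
    return np.c_[K[0,0]*c[:,0]/-c[:,2]+K[0,2],K[1,1]*-c[:,1]/-c[:,2]+K[1,2]]
def crop(p,u0,v0,u1,v1,s,name,marks=[]):
    q=cv2.resize(p[v0:v1,u0:u1,::-1],None,fx=s,fy=s,interpolation=cv2.INTER_CUBIC)
    for m in marks: cv2.drawMarker(q,(int((m[0]-u0+.5)*s),int((m[1]-v0+.5)*s)),(0,0,255),0,9,1)
    cv2.imwrite("pics/"+name+".png",q)
E
python3 - <<'E'
from h import *
for n,lo,hi in(("top",(120,120,80),None),("scene",None,None)):
    p=np.load(n+"0.npz")["p"];hsv=cv2.cvtColor(p,cv2.COLOR_RGB2HSV)
    m=((hsv[:,:,0]>18)&(hsv[:,:,0]<42)&(hsv[:,:,1]>35)&(hsv[:,:,2]>150)).astype(np.uint8)
    if n=="top": m[:120]=0
    c=max(cv2.findContours(m,0,2)[0],key=cv2.contourArea)
    cam=info(n);w=cast(cam,cv2.convexHull(c)[:,0],12)[:,:2].astype(np.float32)
    r=cv2.minAreaRect(w);print(n,r,cv2.boxPoints(r).tolist())
t=np.load("top0.npz")["p"];crop(t,195,135,315,255,5,"topc");crop(t,110,190,170,250,8,"toppin")
s=np.load("scene0.npz")["p"];crop(s,175,150,325,260,5,"scc");crop(s,300,110,360,170,8,"scpin")
E
```

```text
top ((679.8024291992188, 33.245296478271484), (27.85340690612793, 70.11021423339844), 1.3045858144760132) [[665.0812377929688, 67.9742431640625], [666.6774291992188, -2.117798089981079], [694.5236206054688, -1.4836502075195312], [692.9274291992188, 68.60839080810547]]
scene ((581.4395141601562, -59.92933654785156), (252.2852020263672, 252.50509643554688), 9.016072273254395) [[437.07025146484375, 44.99529266357422], [476.64068603515625, -204.38995361328125], [725.8087768554688, -164.85397338867188], [686.2383422851562, 84.53128051757812]]
```

View pics/topc.png

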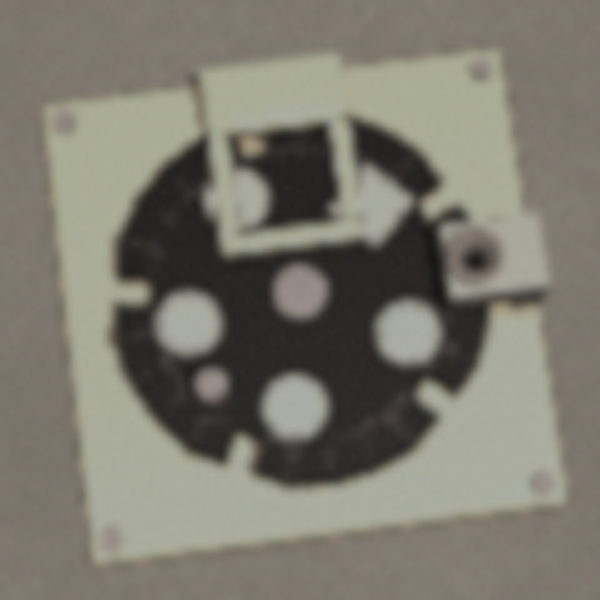

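View pics/scc.png

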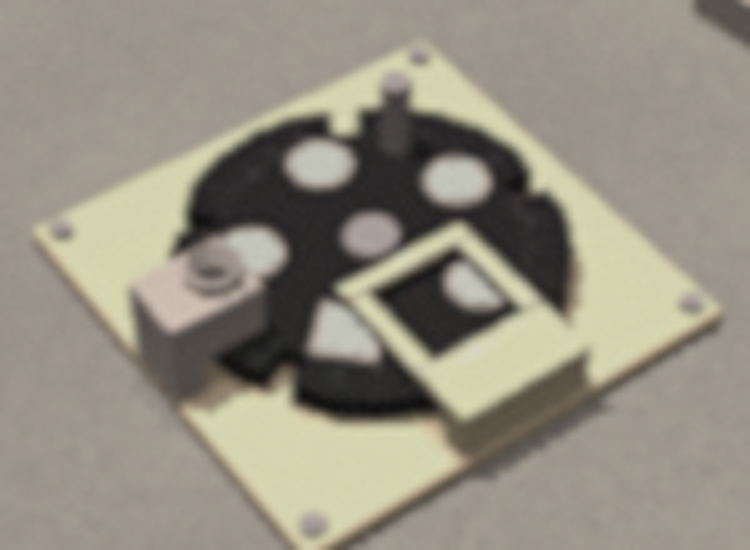

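View pics/toppin.png

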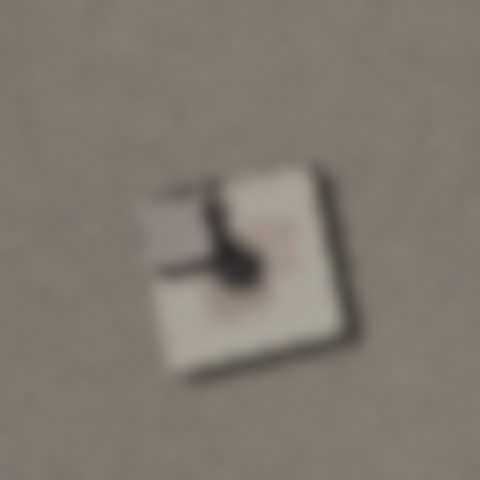

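View pics/scpin.png

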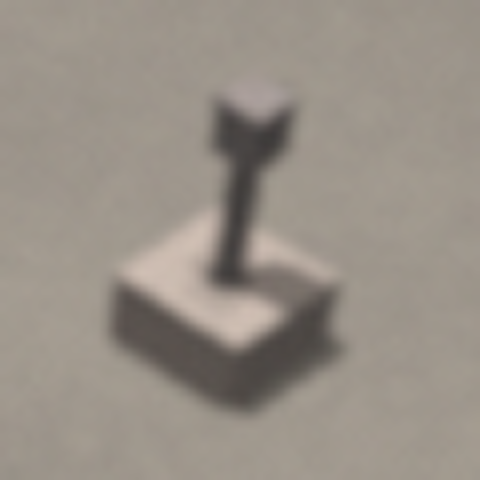

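The top view shows the guide mouth near crop (475,257), the hub at (300,291), the post top at (211,383) and the square filter at about (372,205). The pin head is at (178,231) in the pin crop. Next I'll compute positions from both views.

```bash
python3 - <<'E'
from h import *
T=info("top");S=info("scene")
def up(x,y,s,u0,v0): return ((x+.5)/s-.5+u0,(y+.5)/s-.5+v0)
def both(name,a,b,z):
    print(name,cast(T,a,z)[0].round(1) if a else'',cast(S,b,z)[0].round(1) if b else'')
both("guide",up(474,255,5,195,135),up(214,268,5,175,150),72)
both("hub",up(300,291,5,195,135),up(370,233,5,175,150),36)
both("post",up(211,384,5,195,135),up(397,82,5,175,150),75)
both("pinhead",up(177,230,8,110,190),up(258,97,8,300,110),108)
both("rest c",up(248,270,8,110,190),up(228,283,8,300,110),30)
for c in [(135,202),(205,195),(216,264),(155,272)]: print("head",cast(T,up(*c,8,110,190),108)[0].round(1))
for c in [(216,95),(262,78),(298,98),(250,122)]: print("headS",cast(S,up(*c,8,300,110),108)[0].round(1))
for c in [(45,105),(498,50),(565,502),(97,562)]: print("plate",cast(T,up(*c,5,195,135),12)[0].round(1))
for c in [(312,168),(350,330),(180,375)]: print("restT",cast(T,up(*c,8,110,190),30)[0].round(1))
for c in [(115,275),(240,352),(345,283)]: print("restS",cast(S,up(*c,8,300,110),30)[0].round(1))
# depth check
d=np.load("top0.npz")["d"]; print(d[222:228,128:140][:, :].round(0)[::2,::2])
E
```

```text
guide [ 594.7 -147.5   72. ] [ 598.7 -148.9   72. ]
hub [581.5 -59.7  36. ] [580.9 -59.8  36. ]
post [525.4 -17.2  75. ] [527.1 -17.2  75. ]
pinhead [497.4 233.5 108. ] [497.5 233.3 108. ]
rest c [495.9 231.8  30. ] [500.1 231.6  30. ]
head [505.6 246.8 108. ]
head [508.2 225.8 108. ]
head [487.4 220.9 108. ]
head [484.5 239.1 108. ]
headS [490.2 221.4 108. ]
headS [489.3 240.7 108. ]
headS [504.1 245.  108. ]
headS [507.8 223.  108. ]
plate [685.4  80.3  12. ]
plate [ 721.8 -163.2   12. ]
plate [ 477.7 -199.9   12. ]
plate [441.  42.  12.]
restT [529.5 213.5  30. ]
restT [477.3 197.7  30. ]
restT [461.6 251.1  30. ]
restS [478.2 198.6  30. ]
restS [532.9 214.2  30. ]
restS [518.8 268.4  30. ]
[[1091. 1093. 1094. 1097. 1102. 1111.]
 [1201. 1109. 1111. 1168. 1170.    0.]
 [1202. 1167. 1170. 1168. 1168. 1168.]]
```

Both views agree. The hub is at about (581,-60), the guide at about (595.5,-148.5), the changer yaw is 9°, the post is at (526,-17) on a 69.5 mm radius (70 expected), and the pin head is at (497.4,233.4). I'll move over the pin and check it with the wrist camera.

```bash
cat >> h.py <<'E'
def to(x,y,z,yaw=None):
    from scipy.spatial.transform import Rotation as R
    s=manip.read_state();r=R.from_euler('xyz',s["eef_rot"]);yaw=s["eef_rot"][2] if yaw is None else yaw
    d=r.inv().apply(np.array([x,y,z])-s["eef_pos"])
    w=(r.inv()*R.from_euler('xyz',[np.pi,0,yaw])).as_rotvec(degrees=True)
    print("pos",s["eef_pos"].round(1),"rot",s["eef_rot"].round(4),"clk",s["clock"],"gap",s["finger_gap"],"F",s["wrist_force"].round(1));print("shift(m)",(d/1000).round(4),"turn",w.round(2))
E
python3 -c "
from h import *
to(497.4,233.4,195)"
```

```text
pos [198.2 512.8 204.9] rot [-3.1406e+00 -1.0000e-04  2.7728e+00] clk 0.1 gap 93.74805948518923 F [ 0.6 -0.1  1.4]
shift(m) [-0.3798 -0.1527  0.0101] turn [-0.06 -0.    0.  ]
```

Emit:
play_rows(commands=[{"x": -0.038,"y": -0.0153,"z": 0.001},{"x": -0.038,"y": -0.0153,"z": 0.001},{"x": -0.038,"y": -0.0153,"z": 0.001},{"x": -0.038,"y": -0.0153,"z": 0.001},{"x": -0.038,"y": -0.0153,"z": 0.001},{"x": -0.038,"y": -0.0153,"z": 0.001},{"x": -0.038,"y": -0.0153,"z": 0.001},{"x": -0.038,"y": -0.0153,"z": 0.001},{"x": -0.038,"y": -0.0153,"z": 0.001},{"x": -0.038,"y": -0.0153,"z": 0.001},{},{}])

```text
$.commands[0]: bad value
```

```bash
python3 - <<'E'
from h import *
st=manip.read_state();p,d=manip.camera("wrist");np.savez("w1.npz",p=p,d=d)
c=wristcam(st);print(proj(c,[[497.4,233.4,108]]))
cv2.imwrite("pics/w1.png",p[:,:,::-1]);to(497.4,233.4,195)
E
```

```text
[[132.94042357 488.2136375 ]]
pos [198.2 512.8 205. ] rot [-3.1407e+00 -1.0000e-04  2.7728e+00] clk 0.15 gap 93.90118322094483 F [-0.1 -0.3  1.3]
shift(m) [-0.3798 -0.1528  0.0101] turn [-0.05 -0.    0.  ]
```

View pics/w1.png

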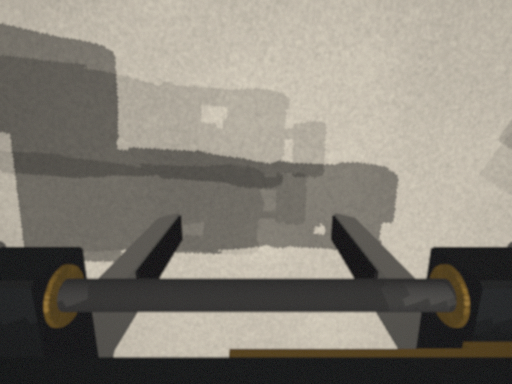

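The call was refused and nothing moved, so that picture shows only bare bench between the fingers. All the keys seem to be required, so I'll give full rows.

Emit:
play_rows(commands=[{"x": -0.038,"y": -0.0153,"z": 0.001,"wx": 0,"wy": 0,"wz": 0,"grip": 1},{"x": -0.038,"y": -0.0153,"z": 0.001,"wx": 0,"wy": 0,"wz": 0,"grip": 1},{"x": -0.038,"y": -0.0153,"z": 0.001,"wx": 0,"wy": 0,"wz": 0,"grip": 1},{"x": -0.038,"y": -0.0153,"z": 0.001,"wx": 0,"wy": 0,"wz": 0,"grip": 1},{"x": -0.038,"y": -0.0153,"z": 0.001,"wx": 0,"wy": 0,"wz": 0,"grip": 1},{"x": -0.038,"y": -0.0153,"z": 0.001,"wx": 0,"wy": 0,"wz": 0,"grip": 1},{"x": -0.038,"y": -0.0153,"z": 0.001,"wx": 0,"wy": 0,"wz": 0,"grip": 1},{"x": -0.038,"y": -0.0153,"z": 0.001,"wx": 0,"wy": 0,"wz": 0,"grip": 1},{"x": -0.038,"y": -0.0153,"z": 0.001,"wx": 0,"wy": 0,"wz": 0,"grip": 1},{"x": -0.038,"y": -0.0153,"z": 0.001,"wx": 0,"wy": 0,"wz": 0,"grip": 1},{"x": 0,"y": 0,"z": 0,"wx": 0,"wy": 0,"wz": 0,"grip": 1},{"x": 0,"y": 0,"z": 0,"wx": 0,"wy": 0,"wz": 0,"grip": 1}])

```text
clock: 1.65
eef_pos: [497.1, 233.6, 195.2]
eef_rot: [-3.141, -0.001, 2.773]
wrist_force: [-0.0, 1.4, -0.2]
finger_gap: 93.8
```

```bash
python3 - <<'E'
from h import *
st=manip.read_state();p,d=manip.camera("wrist");np.savez("w1.npz",p=p,d=d)
c=wristcam(st);print(proj(c,[[497.4,233.4,108]]))
cv2.imwrite("pics/w2.png",p[:,:,::-1]);to(497.4,233.4,195)
E
```

```text
[[256.70635643 193.27672413]]
pos [497.  233.9 195.4] rot [-3.1415e+00 -3.0000e-04  2.7734e+00] clk 1.7 gap 94.36755410187146 F [0.4 0.8 0.2]
shift(m) [-0.0006 -0.0003  0.0004] turn [-0.01 -0.02  0.  ]
```

View pics/w2.png

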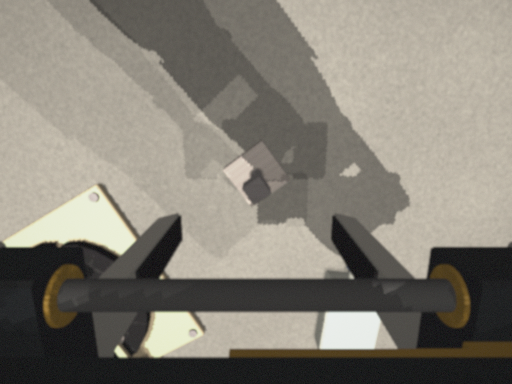

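The wrist view shows the dark pin head at about (257,190), where (257,193) was predicted, rotated in the image over its rest. I'll use depth to get its centre and yaw.

```bash
python3 - <<'E'
from h import *
st=manip.read_state();c=wristcam(st);z=np.load("w1.npz");p,d=z["p"],z["d"]
crop(p,215,130,315,230,6,"w2c")
print(d[178:206:3,240:276:3].round(0))
# top face height per pixel
K,E=c
v,u=np.mgrid[120:240,200:320];dd=d[120:240,200:320]
P=np.stack([(u-K[0,2])/K[0,0]*dd,-(v-K[1,2])/K[1,1]*dd,-dd],-1)
W=(P-E[:3,3])@E[:3,:3]
m=((W[...,2]>104)&(W[...,2]<112)).astype(np.uint8)
print(m.sum(), W[m>0].mean(0), W[m>0][:,2].std())
cc=max(cv2.findContours(m,0,1)[0],key=cv2.contourArea)[:,0]+[200,120]
w=cast(c,cc,108)[:,:2].astype(np.float32);print(cv2.minAreaRect(w),cv2.boxPoints(cv2.minAreaRect(w)))
m=((W[...,2]>25)&(W[...,2]<35)).astype(np.uint8)
cc=max(cv2.findContours(m,0,1)[0],key=cv2.contourArea)[:,0]+[200,120]
w=cast(c,cc,30)[:,:2].astype(np.float32);print("rest",cv2.minAreaRect(w))
E
```

```text
[[351. 350. 351. 352. 287. 276. 271. 275. 351. 352. 351. 351.]
 [352. 353. 294. 284. 274. 273. 273. 273. 282. 352. 352.   0.]
 [352. 291. 279. 272. 274. 273. 273. 273. 275. 290. 352. 352.]
 [353. 275. 275. 274. 274. 274. 274. 274. 275. 275. 353. 356.]
 [353. 275. 274. 274. 274. 275. 275. 275. 273. 275. 282. 354.]
 [388. 355. 276. 274. 275. 275. 274. 274. 276. 274. 276. 388.]
 [387. 356. 357. 276. 276. 277. 275. 276. 276. 277. 388. 388.]
 [389. 388. 357. 358. 277. 276. 277. 277. 388. 389. 389. 389.]
 [390. 388. 388. 356. 277. 277. 277. 390. 389. 390. 389. 389.]
 [390. 390. 390. 390. 359. 390. 391. 390. 390. 390. 389. 390.]]
474 [494.8550634  234.38809478 107.62839169] 0.7930880465652754
((494.8815612792969, 234.44500732421875), (20.10245132446289, 20.076650619506836), 14.48013687133789) [[482.6396  241.65121]
 [487.65967 222.21231]
 [507.12354 227.2388 ]
 [502.10345 246.6777 ]]
rest ((495.3028259277344, 234.18496704101562), (56.29939651489258, 56.13138198852539), 15.31640625)
```

View pics/w2c.png

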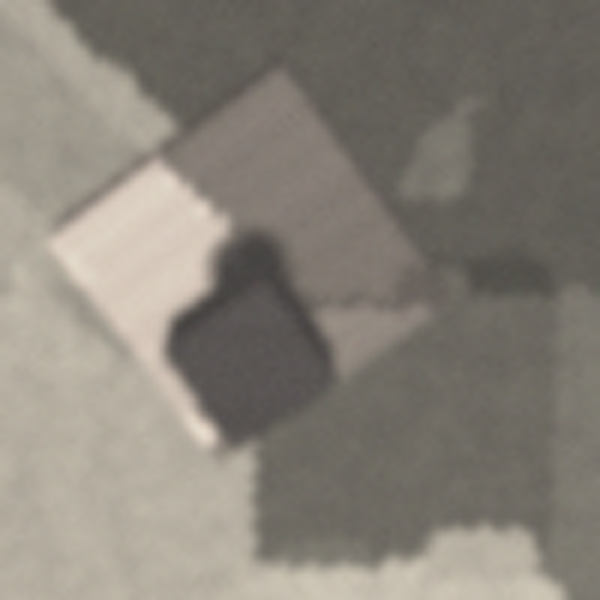

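The size checks came out well: head 20.1 mm, rest 56.2 mm, top at z 107.6. The pin is at about (495,234.4) with yaw about 14.5–15°. I'll turn the jaws to 105° and then descend.

Emit:
play_rows(commands=[{"x": 0,"y": 0,"z": 0.01,"wx": 0,"wy": 0,"wz": -9,"grip": 1},{"x": 0,"y": 0,"z": 0.01,"wx": 0,"wy": 0,"wz": -9,"grip": 1},{"x": 0,"y": 0,"z": 0.01,"wx": 0,"wy": 0,"wz": -9,"grip": 1},{"x": 0,"y": 0,"z": 0.01,"wx": 0,"wy": 0,"wz": -9,"grip": 1},{"x": 0,"y": 0,"z": 0,"wx": 0,"wy": 0,"wz": 0,"grip": 0.5}])

```text
clock: 2.33
eef_pos: [496.7, 234.0, 155.1]
eef_rot: [-3.142, -0.001, -2.882]
wrist_force: [0.3, -0.5, 0.6]
finger_gap: 87.0
```

```bash
python3 - <<'E'
from h import *
st=manip.read_state();p,d=manip.camera("wrist");c=wristcam(st)
K,E=c
v,u=np.mgrid[0:384,0:512]
P=np.stack([(u-K[0,2])/K[0,0]*d,-(v-K[1,2])/K[1,1]*d,-d],-1)
W=(P-E[:3,3])@E[:3,:3]
m=((W[...,2]>104)&(W[...,2]<112)&(np.hypot(W[...,0]-495,W[...,1]-234)<20)).astype(np.uint8)
cc=max(cv2.findContours(m,0,1)[0],key=cv2.contourArea)[:,0]
print(cv2.minAreaRect(cast(c,cc,108)[:,:2].astype(np.float32)))
to(495.2,234.3,78,np.radians(195)-2*np.pi)
E
```

```text
((494.6114501953125, 234.03025817871094), (20.329425811767578, 19.3905086517334), 14.446635246276855)
pos [497.1 233.9 155.6] rot [ 3.1416e+00 -2.0000e-04 -2.8845e+00] clk 2.375 gap 83.27566731550561 F [0.1 0.7 0.1]
shift(m) [0.0017 0.0008 0.0776] turn [ 0.   -0.01 -0.27]
```

Emit:
play_rows(commands=[{"x": 0.0015,"y": 0.0008,"z": 0.02,"wx": 0,"wy": 0,"wz": 0,"grip": 0.5},{"x": 0,"y": 0,"z": 0.02,"wx": 0,"wy": 0,"wz": 0,"grip": 0.5},{"x": 0,"y": 0,"z": 0.02,"wx": 0,"wy": 0,"wz": 0,"grip": 0.5},{"x": 0,"y": 0,"z": 0.0175,"wx": 0,"wy": 0,"wz": 0,"grip": 0.5},{"x": 0,"y": 0,"z": 0,"wx": 0,"wy": 0,"wz": 0,"grip": 0.4},{"x": 0,"y": 0,"z": 0,"wx": 0,"wy": 0,"wz": 0,"grip": 0},{"x": 0,"y": 0,"z": 0,"wx": 0,"wy": 0,"wz": 0,"grip": 0},{"x": 0,"y": 0,"z": 0,"wx": 0,"wy": 0,"wz": 0,"grip": 0},{"x": 0,"y": 0,"z": 0,"wx": 0,"wy": 0,"wz": 0,"grip": 0},{"x": 0,"y": 0,"z": 0,"wx": 0,"wy": 0,"wz": 0,"grip": 0},{"x": 0,"y": 0,"z": 0,"wx": 0,"wy": 0,"wz": 0,"grip": 0}], squeeze=15)

```text
clock: 3.75
eef_pos: [496.3, 233.9, 78.6]
eef_rot: [3.141, 0.001, -2.882]
wrist_force: [-0.7, 0.2, 6.6]
finger_gap: 19.5
```

Emit:
play_rows(commands=[{"x": 0,"y": 0,"z": -0.01,"wx": 0,"wy": 0,"wz": 0,"grip": 0},{"x": 0,"y": 0,"z": -0.02,"wx": 0,"wy": 0,"wz": 0,"grip": 0},{"x": 0,"y": 0,"z": -0.03,"wx": 0,"wy": 0,"wz": 0,"grip": 0},{"x": 0,"y": 0,"z": -0.03,"wx": 0,"wy": 0,"wz": 0,"grip": 0},{"x": 0,"y": 0,"z": 0,"wx": 0,"wy": 0,"wz": 0,"grip": 0}])

```text
clock: 4.38
eef_pos: [496.6, 234.0, 170.0]
eef_rot: [3.141, 0.004, -2.882]
wrist_force: [-0.2, -0.3, -2.0]
finger_gap: 20.2
```

```bash
python3 - <<'E'
from h import *
st=manip.read_state();p,d=manip.camera("wrist");np.savez("w3.npz",p=p,d=d)
cv2.imwrite("pics/w3.png",p[:,:,::-1]);to(530,-70,168)
E
```

```text
pos [496.  233.7 168.2] rot [ 3.1415e+00  9.0000e-04 -2.8822e+00] clk 4.425 gap 19.815777253965063 F [ 0.1 -0.4 -1.3]
shift(m) [ 4.500e-02 -3.023e-01  1.000e-04] turn [0.01 0.05 0.  ]
```

View pics/w3.png

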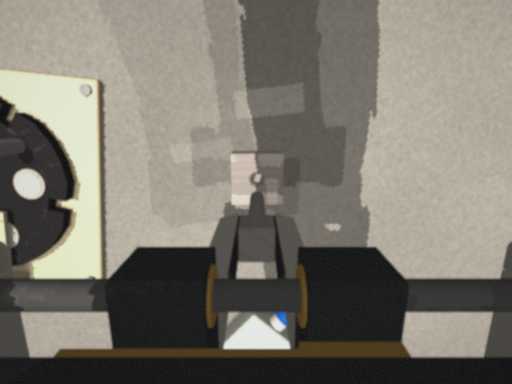

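The pin is held, hanging with its foot near (258,185). I'll travel to a viewing spot just beyond the guide so the wrist camera sees the funnel clear of the pin.

```bash
python3 -c "
from h import *
to(634,-138,168)"
```

```text
pos [496.  233.7 168.2] rot [ 3.1415e+00  9.0000e-04 -2.8822e+00] clk 4.425 gap 19.815777253965063 F [ 0.1 -0.4 -1.3]
shift(m) [-3.810e-02 -3.947e-01  2.000e-04] turn [0.01 0.05 0.  ]
```

Emit:
play_rows(commands=[{"x": -0.002,"y": -0.02,"z": 0,"wx": 0,"wy": 0,"wz": 0,"grip": 0},{"x": -0.004,"y": -0.04,"z": 0,"wx": 0,"wy": 0,"wz": 0,"grip": 0},{"x": -0.004,"y": -0.04,"z": 0,"wx": 0,"wy": 0,"wz": 0,"grip": 0},{"x": -0.004,"y": -0.04,"z": 0,"wx": 0,"wy": 0,"wz": 0,"grip": 0},{"x": -0.004,"y": -0.04,"z": 0,"wx": 0,"wy": 0,"wz": 0,"grip": 0},{"x": -0.004,"y": -0.04,"z": 0,"wx": 0,"wy": 0,"wz": 0,"grip": 0},{"x": -0.004,"y": -0.04,"z": 0,"wx": 0,"wy": 0,"wz": 0,"grip": 0},{"x": -0.004,"y": -0.04,"z": 0,"wx": 0,"wy": 0,"wz": 0,"grip": 0},{"x": -0.004,"y": -0.04,"z": 0,"wx": 0,"wy": 0,"wz": 0,"grip": 0},{"x": -0.002,"y": -0.035,"z": 0,"wx": 0,"wy": 0,"wz": 0,"grip": 0},{"x": -0.002,"y": -0.02,"z": 0,"wx": 0,"wy": 0,"wz": 0,"grip": 0},{"x": 0,"y": 0,"z": 0,"wx": 0,"wy": 0,"wz": 0,"grip": 0},{"x": 0,"y": 0,"z": 0,"wx": 0,"wy": 0,"wz": 0,"grip": 0}])

```text
clock: 6.05
eef_pos: [633.7, -137.4, 167.6]
eef_rot: [3.141, -0.001, -2.881]
wrist_force: [-0.3, 0.2, -1.3]
finger_gap: 19.7
```

```bash
python3 - <<'E'
from h import *
st=manip.read_state();p,d=manip.camera("wrist");np.savez("w4.npz",p=p,d=d,pos=st["eef_pos"],rot=st["eef_rot"])
c=wristcam(st);print(proj(c,[[595.4,-148.5,72]]))
cv2.imwrite("pics/w4.png",p[:,:,::-1]);to(595.4,-148.5,168)
crop(p,200,40,330,240,3,"w4c")
E
```

```text
[[255.69573673 148.2616396 ]]
pos [ 633.8 -137.2  167.9] rot [ 3.1413e+00 -2.0000e-04 -2.8810e+00] clk 6.1 gap 19.685072913522273 F [-0.2  0.1 -1. ]
shift(m) [ 0.04   -0.001  -0.0001] turn [ 0.02 -0.01 -0.  ]
```

View pics/w4.png

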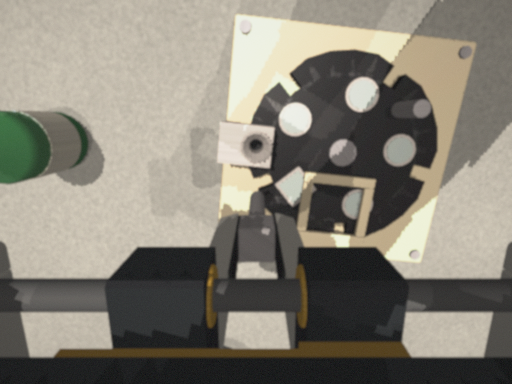

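View pics/w4c.png

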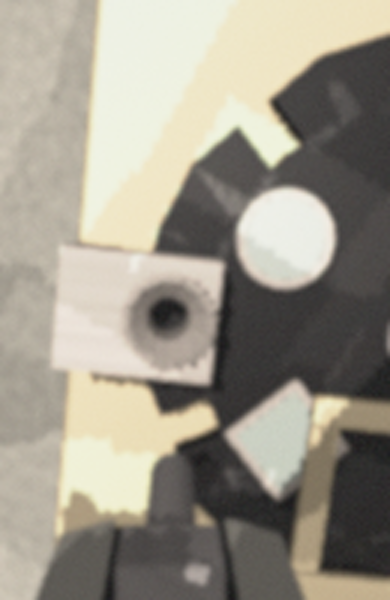

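The wrist view shows the funnel ring centred at about (257,147.7), against a prediction of (255.7,148.3). The pin foot is at about (257,196). Next is the foot-to-funnel offset in the tool frame.

```bash
python3 - <<'E'
from h import *
st=manip.read_state();c=wristcam(st)
z=np.load("w4.npz");d=z["d"];K,E=c
v,u=np.mgrid[0:384,0:512]
P=np.stack([(u-K[0,2])/K[0,0]*d,-(v-K[1,2])/K[1,1]*d,-d],-1);W=(P-E[:3,3])@E[:3,:3]
m=((np.abs(W[...,2]-72)<3)&(np.hypot(W[...,0]-595,W[...,1]+148)<25)).astype(np.uint8)
print("ring n",m.sum(), W[m>0].mean(0) if m.sum() else'')
if m.sum()>20:
    cc=np.argwhere(m)[:,::-1]; w=cast(c,cc,72)[:,:2].astype(np.float32);print("minEnclosing",cv2.minEnclosingCircle(w))
    crop(np.repeat(m[...,None]*255,3,2),200,40,330,240,3,"mask4")
m=((np.abs(W[...,2]-64)<3)&(np.hypot(W[...,0]-595,W[...,1]+148)<45)).astype(np.uint8)
w=cast(c,np.argwhere(m)[:,::-1],64)[:,:2].astype(np.float32);print("block",m.sum(),cv2.minAreaRect(w))
print("mouth eye",cast(c,[257,147.7],72))
# plate/hub
print("hub px",proj(c,[581.2,-59.8,36]), cast(c,[343,153],36), "post",cast(c,[422,108],75))
# foot: depth of shaft
f=((W[...,2]>92)&(W[...,2]<135)&(np.hypot(W[...,0]-634,W[...,1]+137)<20)&(u>240)&(u<275)&(v>180)&(v<225))
for r in range(184,225,4):
    k=f[r]; 
    if k.any(): print(r,np.where(k)[0].min(),np.where(k)[0].max(),W[r][k].mean(0).round(1))
for fp in ([257,196],[257,199]): print("foot",cast(c,fp,97.5))
E
```

```text
ring n 395 [ 594.45644442 -148.44152393   70.96392522]
minEnclosing ((594.4051513671875, -148.48260498046875), 14.477893829345703)
block 1545 ((596.0203857421875, -158.30345153808594), (38.05610656738281, 49.95219039916992), 8.915090560913086)
mouth eye [[ 594.74242285 -147.32382255   72.        ]]
hub px [[342.48426546 153.44623805]] [[580.62730826 -59.43612744  36.        ]] post [[524.18249285 -17.80495895  75.        ]]
192 254 260 [ 627.4 -138.6  102.2]
196 251 263 [ 628.1 -138.5  112.4]
200 250 264 [ 628.3 -138.4  123.3]
204 250 264 [ 629.  -137.1  130.8]
foot [[ 631.90379245 -137.41777572   97.5       ]]
foot [[ 634.46889748 -136.72941196   97.5       ]]
```

Emit:
play_rows(commands=[{"x": 0.02,"y": -0.0009,"z": 0,"wx": 0,"wy": 0,"wz": 0,"grip": 0},{"x": 0.0195,"y": 0,"z": 0,"wx": 0,"wy": 0,"wz": 0,"grip": 0},{"x": 0,"y": 0,"z": 0.01,"wx": 0,"wy": 0,"wz": 0,"grip": 0},{"x": 0,"y": 0,"z": 0.01,"wx": 0,"wy": 0,"wz": 0,"grip": 0},{"x": 0,"y": 0,"z": 0,"wx": 0,"wy": 0,"wz": 0,"grip": 0}])

```text
clock: 6.72
eef_pos: [596.0, -148.7, 146.5]
eef_rot: [3.14, -0.002, -2.881]
wrist_force: [-0.7, 0.2, -1.5]
finger_gap: 19.6
```

```bash
python3 - <<'E'
from h import *
st=manip.read_state();p,d=manip.camera("wrist");crop(p,200,100,330,240,4,"w5c")
p,d=manip.camera("scene");crop(p,180,130,280,230,6,"s5c");to(595,-149,100)
E
```

```text
pos [ 596.3 -149.   147.6] rot [ 3.1413e+00 -3.0000e-04 -2.8816e+00] clk 6.825 gap 19.708207632954124 F [ 0.4 -0.1 -1.6]
shift(m) [0.0013 0.0004 0.0476] turn [ 0.01 -0.02 -0.  ]
```

View pics/w5c.png

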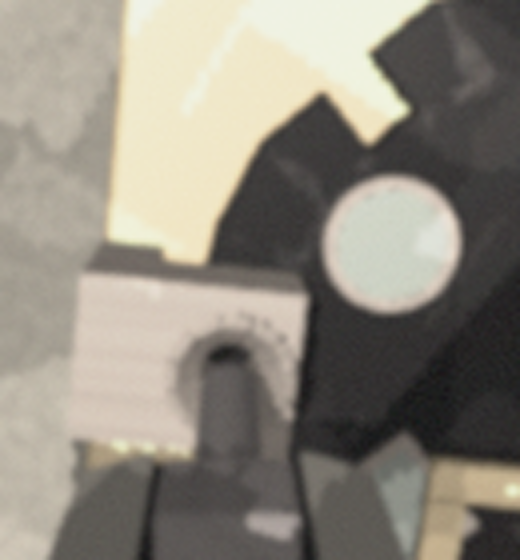

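View pics/s5c.png

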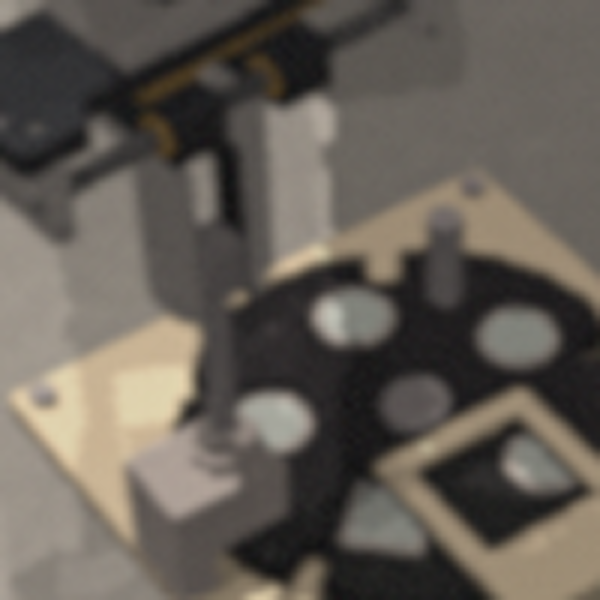

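In both views the shaft is centred over the funnel to within about 1 mm. I'll lower it gently.

Emit:
play_rows(commands=[{"x": 0,"y": 0,"z": 0.005,"wx": 0,"wy": 0,"wz": 0,"grip": 0},{"x": 0,"y": 0,"z": 0.005,"wx": 0,"wy": 0,"wz": 0,"grip": 0},{"x": 0,"y": 0,"z": 0.004,"wx": 0,"wy": 0,"wz": 0,"grip": 0},{"x": 0,"y": 0,"z": 0,"wx": 0,"wy": 0,"wz": 0,"grip": 0}])

```text
clock: 7.32
eef_pos: [595.9, -149.3, 133.5]
eef_rot: [3.141, -0.001, -2.882]
wrist_force: [-0.2, 0.1, -1.4]
finger_gap: 20.2
```

Emit:
play_rows(commands=[{"x": 0,"y": 0,"z": 0.004,"wx": 0,"wy": 0,"wz": 0,"grip": 0},{"x": 0,"y": 0,"z": 0.004,"wx": 0,"wy": 0,"wz": 0,"grip": 0},{"x": 0,"y": 0,"z": 0,"wx": 0,"wy": 0,"wz": 0,"grip": 0}])

```text
clock: 7.7
eef_pos: [595.9, -149.2, 125.4]
eef_rot: [3.141, -0.001, -2.882]
wrist_force: [-0.6, 0.3, -3.1]
finger_gap: 20.1
```

Emit:
play_rows(commands=[{"x": 0,"y": 0,"z": 0.005,"wx": 0,"wy": 0,"wz": 0,"grip": 0},{"x": 0,"y": 0,"z": 0.005,"wx": 0,"wy": 0,"wz": 0,"grip": 0},{"x": 0,"y": 0,"z": 0.005,"wx": 0,"wy": 0,"wz": 0,"grip": 0},{"x": 0,"y": 0,"z": 0,"wx": 0,"wy": 0,"wz": 0,"grip": 0}])

```text
clock: 8.2
eef_pos: [595.8, -149.3, 110.2]
eef_rot: [3.141, -0.001, -2.882]
wrist_force: [-2.1, 1.3, -2.3]
finger_gap: 19.8
```

Emit:
play_rows(commands=[{"x": 0,"y": 0,"z": 0.004,"wx": 0,"wy": 0,"wz": 0,"grip": 0},{"x": 0,"y": 0,"z": 0.003,"wx": 0,"wy": 0,"wz": 0,"grip": 0},{"x": 0,"y": 0,"z": 0,"wx": 0,"wy": 0,"wz": 0,"grip": 0}])

```text
clock: 8.57
eef_pos: [595.9, -149.2, 103.5]
eef_rot: [3.141, -0.001, -2.882]
wrist_force: [-2.0, 2.8, -2.4]
finger_gap: 20.0
```

The foot is about 3 mm above the rim, so I'll release and withdraw upward.

Emit:
play_rows(commands=[{"x": 0,"y": 0,"z": 0.001,"wx": 0,"wy": 0,"wz": 0,"grip": 0},{"x": 0,"y": 0,"z": 0,"wx": 0,"wy": 0,"wz": 0,"grip": 0.6},{"x": 0,"y": 0,"z": 0,"wx": 0,"wy": 0,"wz": 0,"grip": 0.6},{"x": 0,"y": 0,"z": 0,"wx": 0,"wy": 0,"wz": 0,"grip": 0.6},{"x": 0,"y": 0,"z": 0,"wx": 0,"wy": 0,"wz": 0,"grip": 0.6},{"x": 0,"y": 0,"z": 0,"wx": 0,"wy": 0,"wz": 0,"grip": 0.6},{"x": 0,"y": 0,"z": -0.01,"wx": 0,"wy": 0,"wz": 0,"grip": 0.6},{"x": 0,"y": 0,"z": -0.02,"wx": 0,"wy": 0,"wz": 0,"grip": 0.6},{"x": 0,"y": 0,"z": -0.03,"wx": 0,"wy": 0,"wz": 0,"grip": 0.6},{"x": 0,"y": 0,"z": 0,"wx": 0,"wy": 0,"wz": 0,"grip": 0.6}])

```text
clock: 9.82
eef_pos: [597.1, -149.6, 165.8]
eef_rot: [-3.139, 0.004, -2.882]
wrist_force: [0.4, -0.6, -0.5]
finger_gap: 56.4
```

```bash
python3 - <<'E'
from h import *
st=manip.read_state();p,d=manip.camera("wrist");c=wristcam(st);K,E=c
crop(p,200,100,330,240,4,"w6c")
v,u=np.mgrid[0:384,0:512]
P=np.stack([(u-K[0,2])/K[0,0]*d,-(v-K[1,2])/K[1,1]*d,-d],-1);W=(P-E[:3,3])@E[:3,:3]
m=(W[...,2]>120)&(W[...,2]<140)&(np.hypot(W[...,0]-595,W[...,1]+149)<18)
print(m.sum(),W[m].mean(0))
p,d=manip.camera("scene");crop(p,180,130,280,230,6,"s6c")
s=read=manip.read_state()
print(proj(info("scene"),[[595,-148.5,130],[595,-148.5,112]]))
to(525,-17.5,120)
E
```

```text
733 [ 592.37964504 -148.8952276   129.0687229 ]
[[215.34201663 184.26001882]
 [215.8474886  189.9637167 ]]
pos [ 596.  -149.3  162.8] rot [-3.1415  0.     -2.882 ] clk 9.925 gap 56.45811288202027 F [ 0.1  0.8 -0.7]
shift(m) [0.0347 0.1456 0.0428] turn [-0.  0. -0.]
```

View pics/s6c.png

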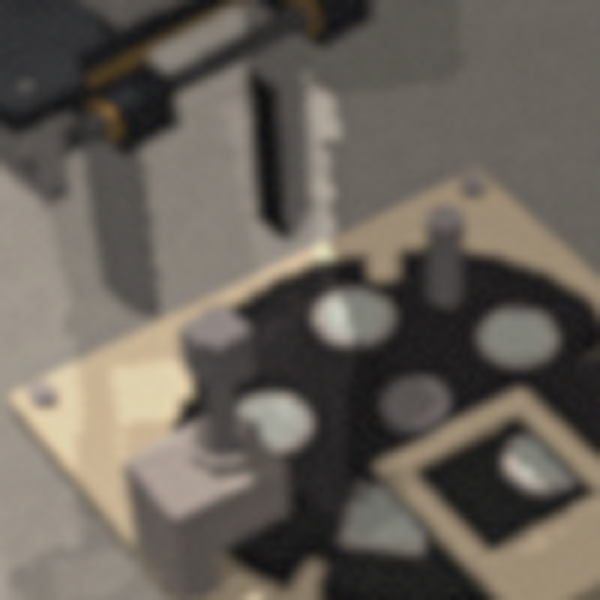

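View pics/w6c.png

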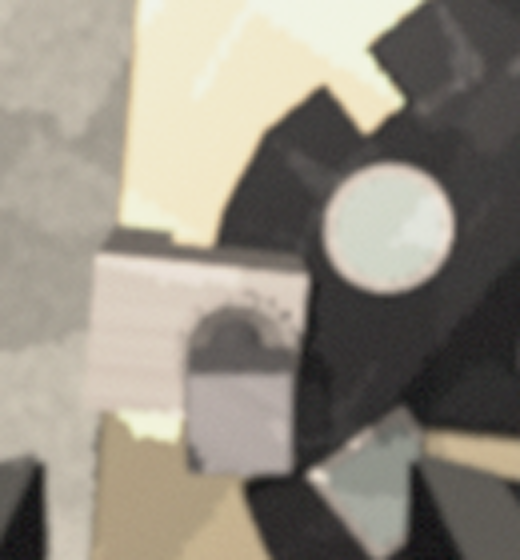

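The pin stands on the rim with its top at about z 129 (130 expected), and the wheel has not moved. Next I'll go above the post and turn the jaws to straddle it along the mean tangent.

Emit:
play_rows(commands=[{"x": 0.006,"y": 0.0256,"z": -0.003,"wx": 0,"wy": 0,"wz": 0,"grip": 0.6},{"x": 0.0087,"y": 0.04,"z": 0,"wx": 0,"wy": 0,"wz": 0,"grip": 0.5},{"x": 0.01,"y": 0.04,"z": 0,"wx": 0,"wy": 0,"wz": 0,"grip": 0.4},{"x": 0.01,"y": 0.04,"z": 0,"wx": 0,"wy": 0,"wz": 0,"grip": 0.3},{"x": 0,"y": 0,"z": 0.01,"wx": 0,"wy": 0,"wz": 9.7,"grip": 0.32},{"x": 0,"y": 0,"z": 0.02,"wx": 0,"wy": 0,"wz": 9.7,"grip": 0.32},{"x": 0,"y": 0,"z": 0.02,"wx": 0,"wy": 0,"wz": 9.7,"grip": 0.32},{"x": 0,"y": 0,"z": 0.01,"wx": 0,"wy": 0,"wz": 0,"grip": 0.32},{"x": 0,"y": 0,"z": 0,"wx": 0,"wy": 0,"wz": 0,"grip": 0.32}])

```text
clock: 11.05
eef_pos: [524.7, -17.5, 105.2]
eef_rot: [-3.141, -0.002, 2.897]
wrist_force: [-0.4, -0.3, 0.6]
finger_gap: 30.5
```

```bash
python3 - <<'E'
from h import *
st=manip.read_state();p,d=manip.camera("wrist");c=wristcam(st);K,E=c
np.savez("w7.npz",p=p,d=d)
cv2.imwrite("pics/w7.png",p[:,:,::-1])
v,u=np.mgrid[0:384,0:512]
P=np.stack([(u-K[0,2])/K[0,0]*d,-(v-K[1,2])/K[1,1]*d,-d],-1);W=(P-E[:3,3])@E[:3,:3]
m=(np.abs(W[...,2]-75)<3)&(np.hypot(W[...,0]-525,W[...,1]+17)<18)
w=cast(c,np.argwhere(m)[:,::-1],75)[:,:2].astype(np.float32)
print(m.sum(), cv2.minEnclosingCircle(w),cv2.minAreaRect(w)) if m.sum() else 0
to(525.3,-17.5,46)
E
```

```text
360 ((523.970947265625, -17.56251335144043), 8.177001953125) ((524.1923217773438, -17.43563461303711), (15.229811668395996, 15.748749732971191), 32.054561614990234)
pos [525.1 -17.5 106. ] rot [-3.1415e+00 -4.0000e-04  2.8964e+00] clk 11.1 gap 30.099239948255768 F [ 0.6 -1.5  0.4]
shift(m) [-0.0002  0.0001  0.06  ] turn [-0.   -0.02  0.  ]
```

View pics/w7.png

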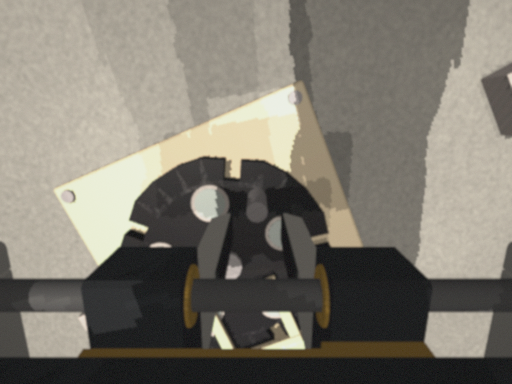

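The post top at (257,210) is centred between the jaws, about 1 mm off. I'll descend to straddle it.

Emit:
play_rows(commands=[{"x": 0.0005,"y": 0,"z": 0.015,"wx": 0,"wy": 0,"wz": 0,"grip": 0.32},{"x": 0,"y": 0,"z": 0.015,"wx": 0,"wy": 0,"wz": 0,"grip": 0.32},{"x": 0,"y": 0,"z": 0.015,"wx": 0,"wy": 0,"wz": 0,"grip": 0.32},{"x": 0,"y": 0,"z": 0.014,"wx": 0,"wy": 0,"wz": 0,"grip": 0.32},{"x": 0,"y": 0,"z": 0,"wx": 0,"wy": 0,"wz": 0,"grip": 0.32}])

```text
clock: 11.72
eef_pos: [524.1, -17.3, 45.7]
eef_rot: [-3.141, -0.002, 2.893]
wrist_force: [0.8, 0.2, -0.3]
finger_gap: 30.0
```

```bash
python3 - <<'E'
from h import *
st=manip.read_state();to(525.3,-17.5,46)
# push waypoints: post centre on arc, TCP leads by (gap/2-8)=7mm along -toolY ; print TCP path in tool axes
hub=np.array([580.8,-59.6]);yaw=st["eef_rot"][2]
tx=np.array([np.cos(yaw),np.sin(yaw)]);ty=np.array([np.sin(yaw),-np.cos(yaw)])
off=-7*ty;p0=st["eef_pos"][:2]
for a in [142.9,150,155,160,165,170,175,180,182,184,186,188,189,190,192,194,196]:
    q=hub+70*np.array([np.cos(np.radians(a)),np.sin(np.radians(a))])+off
    print(a,q.round(1),"tool",((q-p0)@tx).round(1),((q-p0)@ty).round(1))
E
```

```text
pos [524.1 -17.3  45.7] rot [-3.1413e+00 -2.1000e-03  2.8933e+00] clk 11.725 gap 29.9868851012433 F [ 0.8  0.2 -0.3]
shift(m) [-0.0012  0.0001 -0.0003] turn [-0.02 -0.12  0.  ]
142.9 [523.2 -24.2] tool -0.9 -6.8
150 [518.5 -31.4] tool 2.0 -15.0
155 [515.6 -36.8] tool 3.4 -21.0
160 [513.3 -42.4] tool 4.3 -27.0
165 [511.5 -48.3] tool 4.6 -33.1
170 [510.1 -54.2] tool 4.4 -39.2
175 [509.3 -60.3] tool 3.7 -45.3
180 [509.1 -66.4] tool 2.5 -51.2
182 [509.1 -68.8] tool 1.8 -53.6
184 [509.3 -71.3] tool 1.1 -55.9
186 [509.5 -73.7] tool 0.3 -58.2
188 [509.8 -76.1] tool -0.6 -60.5
189 [509.9 -77.3] tool -1.1 -61.6
190 [510.1 -78.5] tool -1.5 -62.8
192 [510.6 -80.9] tool -2.6 -65.0
194 [511.2 -83.3] tool -3.7 -67.1
196 [511.8 -85.7] tool -4.9 -69.3
```

Emit:
play_rows(commands=[{"x": 0,"y": -0.003,"z": 0,"wx": 0,"wy": 0,"wz": 0,"grip": 0.32},{"x": -0.0005,"y": -0.003,"z": 0,"wx": 0,"wy": 0,"wz": 0,"grip": 0.32},{"x": 0.0005,"y": -0.003,"z": 0,"wx": 0,"wy": 0,"wz": 0,"grip": 0.32},{"x": 0.001,"y": -0.003,"z": 0,"wx": 0,"wy": 0,"wz": 0,"grip": 0.32},{"x": 0.001,"y": -0.003,"z": 0,"wx": 0,"wy": 0,"wz": 0,"grip": 0.32},{"x": 0.0005,"y": -0.003,"z": 0,"wx": 0,"wy": 0,"wz": 0,"grip": 0.32},{"x": 0.0005,"y": -0.003,"z": 0,"wx": 0,"wy": 0,"wz": 0,"grip": 0.32},{"x": 0.0005,"y": -0.003,"z": 0,"wx": 0,"wy": 0,"wz": 0,"grip": 0.32},{"x": 0.0005,"y": -0.003,"z": 0,"wx": 0,"wy": 0,"wz": 0,"grip": 0.32},{"x": 0.0005,"y": -0.003,"z": 0,"wx": 0,"wy": 0,"wz": 0,"grip": 0.32},{"x": 0,"y": -0.003,"z": 0,"wx": 0,"wy": 0,"wz": 0,"grip": 0.32},{"x": 0,"y": 0,"z": 0,"wx": 0,"wy": 0,"wz": 0,"grip": 0.32}])

```text
clock: 13.22
eef_pos: [512.0, -48.3, 47.0]
eef_rot: [3.141, -0.0, 2.893]
wrist_force: [-0.3, 2.0, 0.2]
finger_gap: 30.2
```

```bash
python3 - <<'E'
from h import *
to(511.5,-48.3,46)
p,d=manip.camera("scene");crop(p,180,130,330,260,5,"s8c")
E
```

```text
pos [512.  -48.3  47. ] rot [ 3.1414e+00 -2.0000e-04  2.8931e+00] clk 13.225 gap 30.224928262739777 F [-0.3  2.   0.2]
shift(m) [ 0.0005 -0.0001  0.001 ] turn [ 0.01 -0.01 -0.  ]
```

View pics/s8c.png

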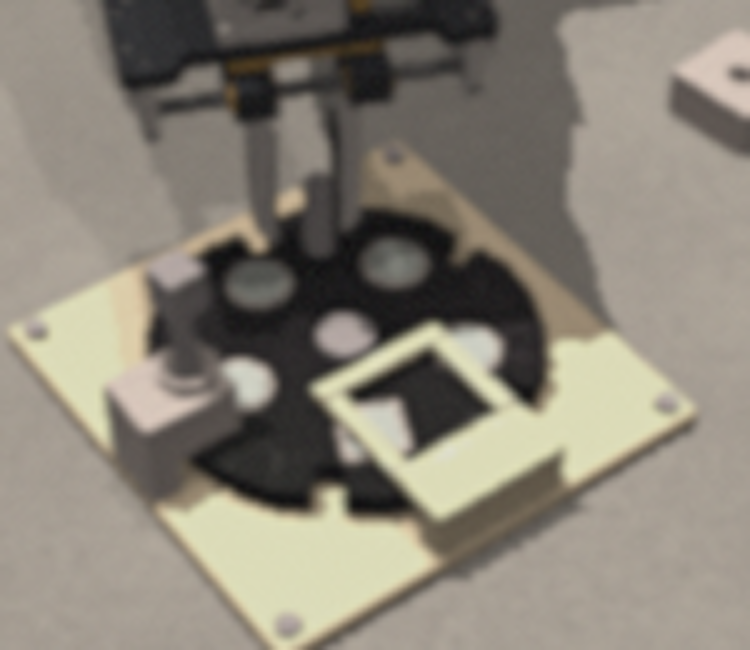

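The square filter is moving toward the window and the pin is still up on the rim. Pushing takes about 2 N, which is just the wheel's friction. I'll continue a bit, then go in fine steps.

Emit:
play_rows(commands=[{"x": 0,"y": -0.002,"z": 0,"wx": 0,"wy": 0,"wz": 0,"grip": 0.32},{"x": 0,"y": -0.002,"z": 0,"wx": 0,"wy": 0,"wz": 0,"grip": 0.32},{"x": 0,"y": -0.002,"z": 0,"wx": 0,"wy": 0,"wz": 0,"grip": 0.32},{"x": -0.0005,"y": -0.002,"z": 0,"wx": 0,"wy": 0,"wz": 0,"grip": 0.32},{"x": 0,"y": -0.002,"z": 0,"wx": 0,"wy": 0,"wz": 0,"grip": 0.32},{"x": -0.0005,"y": -0.002,"z": 0,"wx": 0,"wy": 0,"wz": 0,"grip": 0.32},{"x": 0,"y": 0,"z": 0,"wx": 0,"wy": 0,"wz": 0,"grip": 0.32}])

```text
clock: 14.15
eef_pos: [510.3, -60.5, 46.9]
eef_rot: [-3.141, 0.0, 2.893]
wrist_force: [-0.3, 2.6, 0.6]
finger_gap: 30.1
```

```bash
cat >> h.py <<'E'
def chk(name):
    s=manip.read_state();p,d=manip.camera("scene");cam=info("scene")
    K,E=cam;v,u=np.mgrid[150:230,185:250];dd=d[150:230,185:250]
    P=np.stack([(u-K[0,2])/K[0,0]*dd,-(v-K[1,2])/K[1,1]*dd,-dd],-1);W=(P-E[:3,3])@E[:3,:3]
    m=(np.hypot(W[...,0]-595,W[...,1]+148.5)<16)&(W[...,2]>80)&(dd>0)
    print("pin top z",np.percentile(W[m][:,2],[80,95]).round(1) if m.sum()>5 else None,m.sum())
    q=s["eef_pos"][:2]-np.array([580.8,-59.6]);yaw=s["eef_rot"][2]
    ty=np.array([np.sin(yaw),-np.cos(yaw)]);q=q+ty*(s["finger_gap"]/2-8)
    print("post ang",np.degrees(np.arctan2(q[1],q[0]))%360,"r",np.hypot(*q),"F",s["wrist_force"].round(1),"clk",s["clock"],s["eef_pos"].round(1))
    if name: crop(p,180,130,330,260,5,name)
E
python3 -c "
from h import *
chk('s9c')"
```

```text
pin top z [128.8 130.4] 176
post ang 175.03748828627891 r 69.02045843171902 F [-0.3  2.6  0.6] clk 14.15 [510.3 -60.5  46.9]
```

View pics/s9c.png

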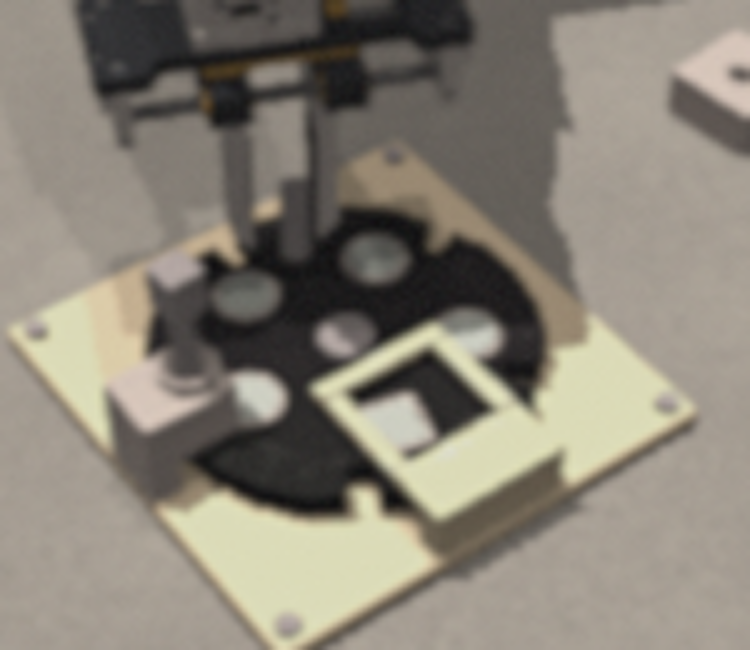

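Emit:
play_rows(commands=[{"x": 0,"y": -0.001,"z": 0,"wx": 0,"wy": 0,"wz": 0,"grip": 0.32},{"x": -0.0005,"y": -0.001,"z": 0,"wx": 0,"wy": 0,"wz": 0,"grip": 0.32},{"x": 0,"y": -0.001,"z": 0,"wx": 0,"wy": 0,"wz": 0,"grip": 0.32},{"x": -0.0005,"y": -0.001,"z": 0,"wx": 0,"wy": 0,"wz": 0,"grip": 0.32},{"x": 0,"y": -0.001,"z": 0,"wx": 0,"wy": 0,"wz": 0,"grip": 0.32},{"x": 0,"y": 0,"z": 0,"wx": 0,"wy": 0,"wz": 0,"grip": 0.32}])

```text
clock: 14.95
eef_pos: [509.9, -65.4, 46.9]
eef_rot: [-3.141, -0.0, 2.893]
wrist_force: [-1.2, 2.7, 0.9]
finger_gap: 30.3
```

```bash
python3 -c "
from h import *
chk('')"
```

```text
pin top z [129.2 130.6] 174
post ang 179.0646474806785 r 69.14704287302818 F [-1.2  2.7  0.9] clk 14.95 [509.9 -65.4  46.9]
```

Emit:
play_rows(commands=[{"x": -0.0005,"y": -0.0007,"z": 0,"wx": 0,"wy": 0,"wz": 0,"grip": 0.32},{"x": 0,"y": -0.0007,"z": 0,"wx": 0,"wy": 0,"wz": 0,"grip": 0.32},{"x": 0,"y": -0.0006,"z": 0,"wx": 0,"wy": 0,"wz": 0,"grip": 0.32},{"x": 0,"y": 0,"z": 0,"wx": 0,"wy": 0,"wz": 0,"grip": 0.32}])

```text
clock: 15.5
eef_pos: [510.0, -67.4, 46.9]
eef_rot: [-3.142, 0.0, 2.893]
wrist_force: [-0.3, 2.8, -0.6]
finger_gap: 30.0
```

```bash
python3 -c "
from h import *
chk('')"
```

```text
pin top z [129.1 130.5] 174
post ang 180.83997586287617 r 69.08529278196745 F [-0.3  2.8 -0.6] clk 15.5 [510.  -67.4  46.9]
```

Tracking is accurate, so I'll continue in 0.5 mm rows and check after each 2 mm.

Emit:
play_rows(commands=[{"x": -0.0005,"y": -0.0005,"z": 0,"wx": 0,"wy": 0,"wz": 0,"grip": 0.32},{"x": 0,"y": -0.0005,"z": 0,"wx": 0,"wy": 0,"wz": 0,"grip": 0.32},{"x": 0,"y": -0.0005,"z": 0,"wx": 0,"wy": 0,"wz": 0,"grip": 0.32},{"x": 0,"y": 0,"z": 0,"wx": 0,"wy": 0,"wz": 0,"grip": 0.32}])

```text
clock: 16.05
eef_pos: [510.1, -69.0, 46.9]
eef_rot: [-3.142, 0.0, 2.893]
wrist_force: [-0.3, 2.8, -0.5]
finger_gap: 30.1
```

```bash
python3 -c "
from h import *
chk('')"
```

```text
pin top z [128.8 130.5] 175
post ang 182.08880123555434 r 69.00897007442828 F [-0.3  2.8 -0.5] clk 16.05 [510.1 -69.   46.9]
```

Emit:
play_rows(commands=[{"x": 0,"y": -0.0005,"z": 0,"wx": 0,"wy": 0,"wz": 0,"grip": 0.32},{"x": -0.0005,"y": -0.0005,"z": 0,"wx": 0,"wy": 0,"wz": 0,"grip": 0.32},{"x": 0,"y": 0,"z": 0,"wx": 0,"wy": 0,"wz": 0,"grip": 0.32}])

```text
clock: 16.48
eef_pos: [510.3, -70.1, 46.9]
eef_rot: [-3.141, -0.0, 2.893]
wrist_force: [-1.5, 2.2, -0.3]
finger_gap: 29.9
```

```bash
python3 -c "
from h import *
chk('s10c')"
```

```text
pin top z [128.9 130.3] 174
post ang 183.12072401258925 r 68.93578595911978 F [-1.5  2.2 -0.3] clk 16.475 [510.3 -70.1  46.9]
```

View pics/s10c.png

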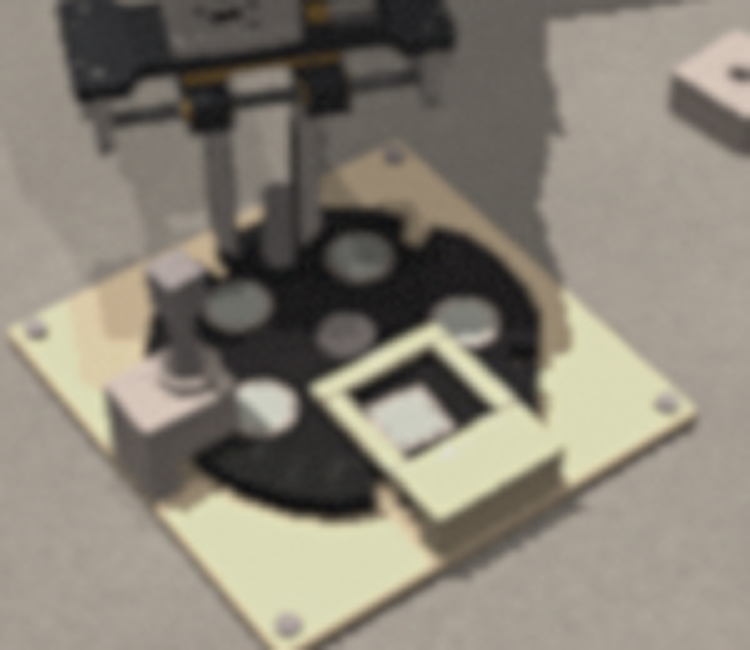

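The pin is still up and the square is nearly centred in the window. I'll compute the angle from the visible notch to the guide.

```bash
python3 - <<'E'
from h import *
S=info("scene")
hub=np.array([580.8,-59.6])
for n in [(217,265),(385,495),(418,232),(525,350)]:
    q=cast(S,((n[0]+.5)/5-.5+180,(n[1]+.5)/5-.5+130),30)[0][:2]-hub;print(n,np.degrees(np.arctan2(q[1],q[0]))%360,np.hypot(*q))
print("guide",np.degrees(np.arctan2(-148.5+59.6,594.8-580.8))%360)
E
```

```text
(217, 265) 203.83520067522164 84.89749649390974
(385, 495) 343.82471265896226 99.39071815482451
(418, 232) 127.28497359036167 86.42395054345101
(525, 350) 58.955707014954896 88.66842829644774
guide 278.94945808420886
```

Notch spacing puts the target notch at about 272°, with the guide at 279°. That leaves about 7° (8.5 mm). I'll do 4 mm in small rows, then finer.

Emit:
play_rows(commands=[{"x": 0,"y": -0.0007,"z": 0,"wx": 0,"wy": 0,"wz": 0,"grip": 0.32},{"x": -0.0005,"y": -0.0007,"z": 0,"wx": 0,"wy": 0,"wz": 0,"grip": 0.32},{"x": 0,"y": -0.0007,"z": 0,"wx": 0,"wy": 0,"wz": 0,"grip": 0.32},{"x": -0.0005,"y": -0.0007,"z": 0,"wx": 0,"wy": 0,"wz": 0,"grip": 0.32},{"x": 0,"y": -0.0007,"z": 0,"wx": 0,"wy": 0,"wz": 0,"grip": 0.32},{"x": 0,"y": 0,"z": 0,"wx": 0,"wy": 0,"wz": 0,"grip": 0.32}])

```text
clock: 17.27
eef_pos: [510.5, -73.7, 47.0]
eef_rot: [-3.142, 0.0, 2.893]
wrist_force: [1.3, 2.3, -0.6]
finger_gap: 29.9
```

```bash
python3 -c "
from h import *
chk('')"
```

```text
pin top z [128.6 129.8] 177
post ang 186.13107293090707 r 68.941840691306 F [ 1.3  2.3 -0.6] clk 17.275 [510.5 -73.7  47. ]
```

Emit:
play_rows(commands=[{"x": -0.0005,"y": -0.0005,"z": 0,"wx": 0,"wy": 0,"wz": 0,"grip": 0.32},{"x": 0,"y": -0.0005,"z": 0,"wx": 0,"wy": 0,"wz": 0,"grip": 0.32},{"x": 0,"y": 0,"z": 0,"wx": 0,"wy": 0,"wz": 0,"grip": 0.32}])

```text
clock: 17.7
eef_pos: [510.7, -74.8, 47.0]
eef_rot: [-3.141, 0.0, 2.893]
wrist_force: [0.6, 1.4, -0.4]
finger_gap: 30.1
```

```bash
python3 -c "
from h import *
chk('')"
```

```text
pin top z [113.4 115.7] 140
post ang 186.9895369691367 r 68.90696239112165 F [ 0.6  1.4 -0.4] clk 17.7 [510.7 -74.8  47. ]
```

The pin top dropped from 129 to about 113, so the pin has fallen into the notch, with no rise in force. I'll back the pad off the post and look again.

Emit:
play_rows(commands=[{"x": 0,"y": 0.003,"z": 0,"wx": 0,"wy": 0,"wz": 0,"grip": 0.32},{"x": 0,"y": 0.003,"z": 0,"wx": 0,"wy": 0,"wz": 0,"grip": 0.32},{"x": 0,"y": 0,"z": 0,"wx": 0,"wy": 0,"wz": 0,"grip": 0.32}])

```text
clock: 18.12
eef_pos: [512.2, -68.7, 47.0]
eef_rot: [-3.142, 0.0, 2.894]
wrist_force: [-0.1, -0.9, -0.1]
finger_gap: 29.7
```

```bash
python3 -c "
from h import *
chk('s11c')"
```

```text
pin top z [111.6 113.1] 134
post ang 182.10986260673482 r 66.92838692444973 F [-0.1 -0.9 -0.1] clk 18.125 [512.2 -68.7  47. ]
```

View pics/s11c.png

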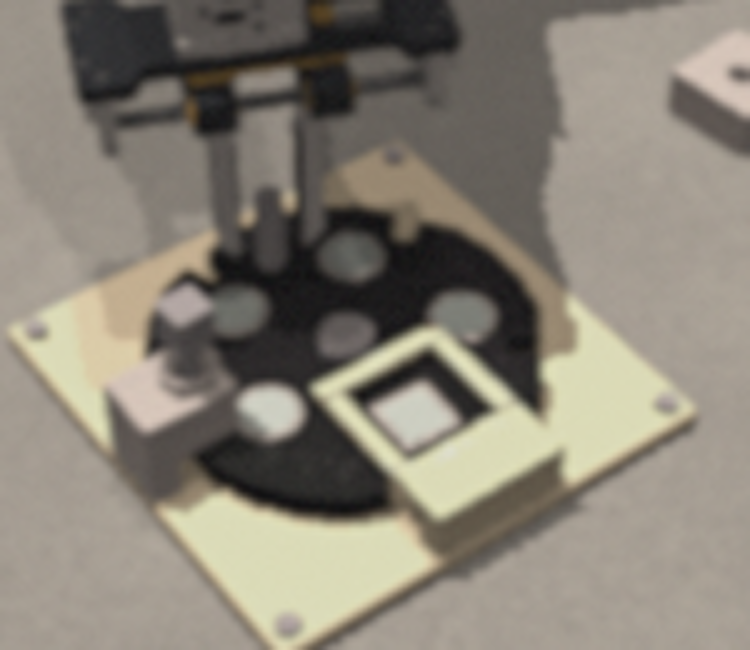

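The pin is home at z 112, and the square filter sits in the window. I'll withdraw straight up and check from above.

Emit:
play_rows(commands=[{"x": 0,"y": 0,"z": -0.01,"wx": 0,"wy": 0,"wz": 0,"grip": 0.32},{"x": 0,"y": 0,"z": -0.02,"wx": 0,"wy": 0,"wz": 0,"grip": 0.32},{"x": 0,"y": 0,"z": -0.03,"wx": 0,"wy": 0,"wz": 0,"grip": 0.32},{"x": 0,"y": 0,"z": -0.04,"wx": 0,"wy": 0,"wz": 0,"grip": 0.32},{"x": 0.03,"y": 0,"z": -0.04,"wx": 0,"wy": 0,"wz": 0,"grip": 0.32},{"x": 0.04,"y": 0,"z": -0.02,"wx": 0,"wy": 0,"wz": 0,"grip": 0.32},{"x": 0.04,"y": 0,"z": 0,"wx": 0,"wy": 0,"wz": 0,"grip": 0.32},{"x": 0.03,"y": 0,"z": 0,"wx": 0,"wy": 0,"wz": 0,"grip": 0.32},{"x": 0,"y": 0,"z": 0,"wx": 0,"wy": 0,"wz": 0,"grip": 0.32}])

```text
clock: 19.3
eef_pos: [375.5, -34.2, 207.9]
eef_rot: [3.141, 0.002, 2.893]
wrist_force: [-0.0, 0.4, 0.9]
finger_gap: 30.3
```

```bash
python3 - <<'E'
from h import *
chk('s12c')
p,d=manip.camera("top");T=info("top")
crop(p,195,135,315,255,5,"t12")
hub=np.array([580.8,-59.6]);a=np.radians(9)
print("window px crop",(proj(T,[[*(hub+60*np.array([np.cos(a),np.sin(a)])),32]])-[195,135])*5)
o=cv2.absdiff(p,np.load("top0.npz")["p"]).max(2);print("diff flask",o[115:175,100:155].mean(),"rack",o[225:280,360:440].mean(),"bottle",o[145:190,350:395].mean())
E
```

```text
pin top z [111.7 113.1] 132
post ang 170.98636875004664 r 206.0601762670085 F [-0.   0.4  0.9] clk 19.3 [375.5 -34.2 207.9]
window px crop [[282.66840495 180.94899577]]
diff flask 8.593030303030304 rack 7.838636363636364 bottle 6.6187654320987654
```

View pics/t12.png

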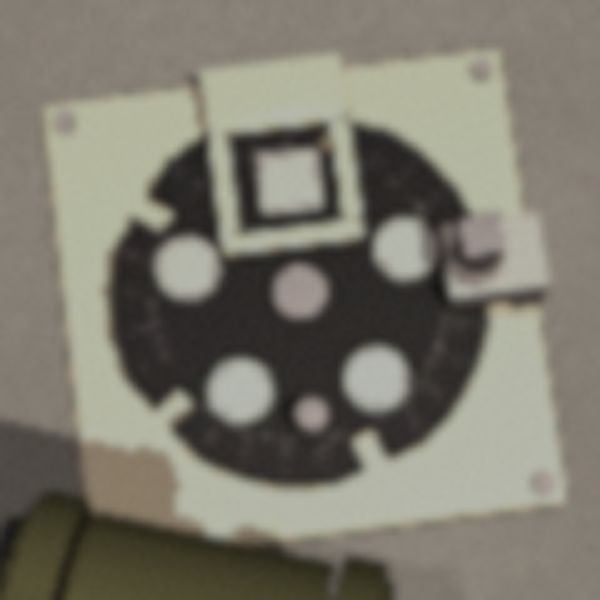

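The square filter is at (288,181), against a predicted window centre of about (283,181). That is about 1–2 mm off, and the pin is home. I'll hand in.

```bash
python3 -c "
from h import *
print(manip.sign_off())"
```

```text
the job is handed in; nothing more can be done
None
```

The pin is home in the square filter's notch, the wheel is locked, and I handed the job in at about 19 s of the 64 s allowed. No verdict was reported.

**What I did:** I took the pin from its rest and lowered it into the guide. I let it go standing on the rim, with its top at about z 129–130. Then I straddled the post with the jaws and turned the wheel anticlockwise in steps of 3 mm down to 0.5 mm. The wrist force stayed under 3 N at every check. The pin dropped at a post angle of about 187°. I backed the pad off the post, lifted clear, and retreated.

**Last checks:**
- **Pin:** its top is at z 112–113 (112 is fully home).
- **Window:** the square filter shows whole in the top view, about 2–3 mm from the window's centre by eye. The limit is 9.5 mm.
- **Robot:** the gripper is clear, with wrist force about 1 N or less.
- **Bystanders:** I compared only image regions of the first and last top views. The mean differences were 7–9 grey levels, and I put these down to noise and the arm's shadow. I did not measure their positions again.

**What failed or disagreed:**
- One early move call was refused for missing keys, and nothing moved.
- The camera views disagreed by about 2–3 mm on the pin's position. I used the wrist camera for the grasp and mainly for the insertion.
- Right after the drop the pin top read 113–116 mm. The next reading was 112–113 mm and stayed there.

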